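# Lift the lacquered coil off its post with tongs

## Task

Two freshly lacquered coils stand on the two upright posts of the drying stand. Pick up the spring tongs by their wooden grips, close their jaws on the slim, taller coil while it still sits on its post, draw it straight up off the post and finish holding it still in the tongs, its underside at least 2 cm above the tip of the post. Never touch that coil with the gripper or arm, and leave the squat, wide coil and the loose things around (jar of screws, pencil, sanding block) where they are; do not put the coil down or let go at the end.

Things in the scene. Friction and masses are not known exactly. Their poses are not given: they have to be found in the camera images.
- tongs: steel spring tongs with dark wooden grips, lying flat, 245 mm long, 28 mm tall, 0.1 kg, balanced near the origin, which is on the underside midway between the grips; x to the jaws, z up. Arms pivot on a pin in the heel at x = -85 mm and always move alike. Grips: x -35 to 35, z 0 to 28 mm; 61 mm over their outsides at x = 0 at rest, 44 mm (parallel) when closed on the slim coil
- tong_left: left arm of the tongs (+y side); origin on the pin in the heel, x along the arm to its jaw. At rest spread 0.1 rad from the middle. The spring opens the arms: each grip needs about 4 N to begin closing and 8 N when closed on the coil. To carry the tongs with open jaws, squeeze the grips only to 55 to 58 mm over the outsides
- tong_right: right arm of the tongs (-y side), mirror of the left; origin on the pin in the heel, x along the arm to its jaw
- bite (a point): middle between the jaws, 130 mm ahead of the tongs' origin and 14 mm above their underside, fixed to the heel. The jaws are shallow upright V plates, 16 mm tall, reaching 12 mm behind and ahead of this point. Free gap between them at rest about 60 mm, about 52 mm with 57 mm over the grips; outsides under 85 mm
- slim_coil: the coil to lift: slim bobbin 40 mm tall with pale wooden flanges 34 mm in diameter and 6 mm thick at both ends; the copper winding between them is 26 mm in diameter and 28 mm tall. Bore 14 mm, about 35 g. Origin: centre of the underside; z is its axis. It stands on the stand with the post through its bore
- squat_coil: the other coil, to be left: 22 mm tall, flanges 50 mm in diameter. Origin: centre of the underside
- stand: fixed wooden stand, 62 x 150 mm (x, y), 28 mm tall, two upright steel posts of 7 mm diameter at y = +50 and -50 mm; x points across their line, to the robot's left. Coils sit on its top, 28 mm above the bench. Origin: centre of the underside. Which coil is on which post varies. In the room: a joist crosses 0.9 m above the bench at x = 0.27 m, a low panel at the right rear edge (x 0.64 m), the wall at x = 0.77 m
- post_a (a point): tip of the post at the stand's +y end, 80 mm above the bench
- post_b (a point): tip of the post at the stand's -y end, 80 mm above the bench
- screw_jar: glass jar of screws, 68 mm in diameter, 79 mm tall, loose bystander; origin under its centre
- pencil: carpenter's pencil, 13 x 178 x 11 mm, loose bystander; origin under its centre
- sanding_block: sanding block, 66 x 113 x 28 mm, loose bystander; origin under its centre

How it is judged:
By the outcome, as a careful person would: the job done as asked, in the order asked, and still so for the second after the job is handed in, while the arm keeps its last pose, push and grip.
It also fails if it takes over 35 s, if anything falls off the work surface, if the arm or the gripper's body presses on something with over 40 N, if the wrist force passes 120 N, or if a joint passes its speed limit or range.

## Robot

A 6-joint arm with a two-finger parallel gripper is mounted at the origin on the work surface; the furniture and walls round the work are solid. World frame = base frame: x ahead of the robot, y to its left, z up, the work surface at z = 0. Lengths are in mm, angles in rad, forces in N, time in s.
With the tool pointing down it reaches from about 275 to 1000 mm from the base axis. Payload 8.4 kg.
Tool frame: the origin (TCP) lies on the centre line of the jaws, within the pads' length; the fingertips stand r.tip_reach ahead of it and the grasp point (between the pads) lies 11 mm behind it (r.tip_reach is the distance from the TCP to the fingertips, in mm); z points along the fingers, y is the line along which they close (so a half turn about z gives the same grasp; the last joint's range is limited). The gripper opens to 85 mm and grips with 20 to 120 N. Pads are 22 mm wide; open, the fingers measure 114 mm over their backs; the gripper's body (76 mm by 85 mm) begins 54 mm behind the grasp point. The pads swing forward as they close: fully open they stand 13 mm farther back than shut.
Start: joints at [1.168, 0.353, 1.633, -0, 1.155, -0.002], TCP at [243.846, 575.471, 239.281] pointing down, gripper open.
Joint ranges: [-2.63, 2.63], [-0.92, 2.1], [0.06, 2.66], [-1.3, 4.44], [0, 2.69], [-3.02, 3.02]. Speed limits (rad/s): [2.22, 2.22, 2.79, 3.14, 3.14, 3.14].

## Interface

Orientations are given as [roll, pitch, yaw] about the fixed x, y, z axes, in that order (R = Rz(yaw) Ry(pitch) Rx(roll)).
In Python, from rig import r gives the robot as it stands.
- The arm moves only by the tool carry_out, never from a script. Its argument "targets" is a list of rows, each an object with "dp": the shift along the tool's x, y, z in mm, a list of three; "yaw": the turn about the tool's z in degrees. A call has 1 to 12 rows; each row is the pose to reach, as a shift and turn from the pose commanded when the call began, along the tool's axes at that moment; what a row does not reach only later rows make up. A row lasts 1/8 s, in which the tool goes at most 62.5 mm and 10.7 degrees, less where a joint would pass 70% of its speed; a pose out of reach is approached as far as the arm can. A call with a gripper value outside its range is refused whole. "fingers" is the opening, from -1 (shut) to 1 (fully open), so that 0 is half open, set as the call begins (left out, the last holds). The fingers move at their own pace and stop on an object; "grip_force" is the grip in N (left out, the last holds). Time passes only in rows, so rows that repeat a pose let the fingers close. It gives the time, the measured TCP pose, the force, the opening and the grip force at its end, in the units of the state.
- r.sense(): the state, without advancing time (a new reading comes with each control period).
- r.grab_frame(name): name is "side" or "top"; returns the picture (480x640x3 uint8, red, green, blue); there is no depth.
- r.get_calibration(name): a dict with "fx", "fy", "cx", "cy" (pixels), "dist_coeffs" ([k1, k2, p1, p2, k3] as OpenCV has them; the pictures are not rectified), "rvec" (rotation vector, rad) and "tvec" (3), from world to camera coordinates, as OpenCV has them. Camera axes: x right, y down, z forward; pixel columns grow to the right and rows downward; lengths in mm; the calibration is good to about 2 mm. A picture is of the moment at which its call begins. get_calibration takes no time and is no camera call.
- r.sign_off(): hands the job in; it is judged then, once.
The state is a dict: "clock": time; "qpos": joint angles; "qvel": joint speeds; "joint_efforts": joint torques, N m; "eef_pos": TCP position; "tcp_rot": TCP orientation; "contact_force": force on the tool from outside, world axes, zero at the start; "wrist_torque": the same for the moment, N m; "opening": opening from 0.0 (shut) to 1.0 (fully open); "grasp_force": force on a finger pad.
Only numpy, scipy, OpenCV 4.12 (cv2) and the standard library are available. Lean on these libraries where they do the work, as an engineer would, in place of code of your own. Each camera call takes 0.05 s, during which the arm holds its last target. There are 200 camera calls.

## Working session

There is one attempt and no reset: what is moved stays moved. The work goes in short steps, Python scripts to look and compute and a tool call to move; the robot and the scene stay as the last step left them, time stands still between calls to the robot, and variables do not carry over. Pictures are saved under pics/ and viewed, at most 10 in all, crops included, and the job is handed in when it is done.

Besides the shell and the picture viewer there is one more tool, called after "Request:" by a JSON object that holds its "op" and its "data". carry_out: Moves the arm, as the interface text tells. Its arguments: {"type":"object","properties":{"targets":{"type":"array","items":{"type":"object","properties":{"dp":{"type":"array","items":{"type":"number"}},"yaw":{"type":"number"}}}},"fingers":{"type":"number"},"grip_force":{"type":"number"}},"required":["targets"]}

```bash
mkdir -p pics; python3 - <<'E'
from rig import r
import cv2
for n in("top","side"):
    cv2.imwrite(f"pics/{n}0.png",r.grab_frame(n)[:,:,::-1]); print(r.get_calibration(n))
print(r.sense(), r.tip_reach)
E
```

```text
{'fx': 526.900856384203, 'fy': 526.900856384203, 'cx': 334.33762701611647, 'cy': 240.18617157262156, 'dist_coeffs': array([-0.15653831,  0.        ,  0.        ,  0.        ,  0.        ]), 'rvec': array([ 2.11170511, -1.82907103,  0.4102506 ]), 'tvec': array([ -36.7766375 ,  531.86547386, 1210.78635617])}
{'fx': 599.2130823141091, 'fy': 599.2130823141091, 'cx': 320.10194962998236, 'cy': 243.47395653686584, 'dist_coeffs': array([0.01964735, 0.        , 0.        , 0.        , 0.        ]), 'rvec': array([ 0.08690382,  2.73301314, -1.51315998]), 'tvec': array([ 508.38980245,   34.71823854, 1543.01743253])}
{'clock': 0.1, 'qpos': array([ 1.16759912e+00,  3.53554753e-01,  1.63403872e+00,  5.95364038e-06,
        1.15518824e+00, -2.40353722e-03]), 'qvel': array([-0.00262146, -0.00037171, -0.00189661,  0.00026269,  0.00125269,
       -0.00034358]), 'joint_efforts': array([-1.21013803e-03, -6.06351542e+01, -3.42819250e+01,  4.24739574e-05,
        3.97690965e-03, -5.08690528e-05]), 'eef_pos': array([243.68675172, 575.10185994, 238.66082281]), 'tcp_rot': array([-3.14040361e+00, -8.30187967e-06,  2.74079658e+00]), 'contact_force': array([-0.5616298 , -0.29810371, -0.06172863]), 'wrist_torque': array([ 0.06573235, -0.02368612, -0.04351945]), 'grasp_force': 0.0, 'opening': 1.0018120330421314} 8.0
```

View pics/top0.png

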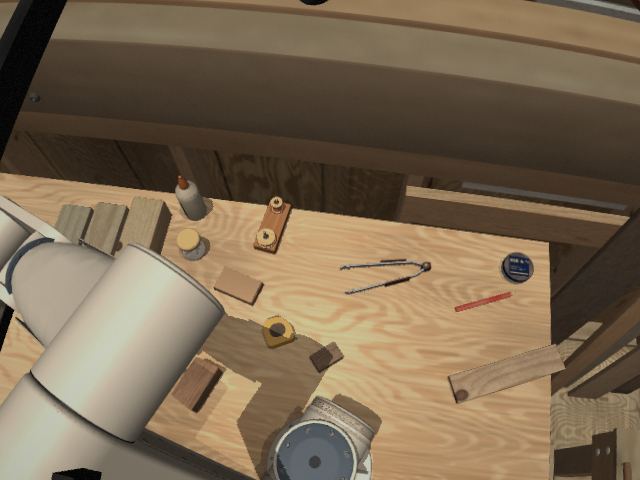

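View pics/side0.png

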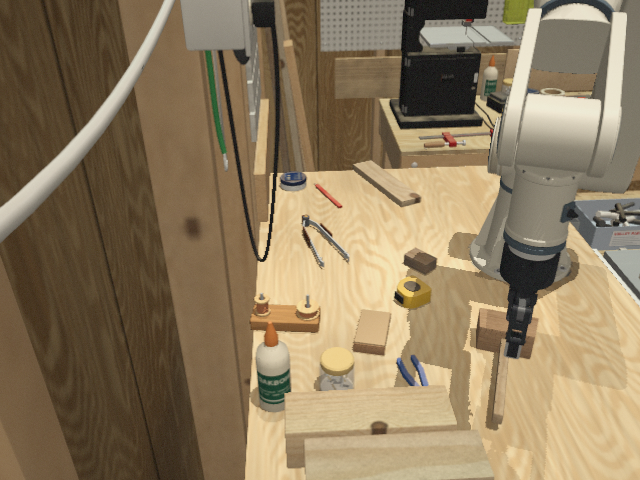

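The top view shows the stand at (273,225), with the slim coil on its far post (277,203) and the squat coil at (265,238). The tongs have their heel at (427,266) and jaws at about (345,267) and (348,292). I'll enlarge these.

```bash
python3 - <<'E'
import cv2,numpy as np
t=cv2.imread("pics/top0.png");s=cv2.imread("pics/side0.png")
def c(i,x,y,w,h,k):return cv2.resize(i[y:y+h,x:x+w],None,fx=k,fy=k,interpolation=cv2.INTER_CUBIC)
a=c(t,335,250,100,50,8)   # 800x400
cv2.imwrite("pics/a.png",a)
b=np.hstack([c(t,245,190,50,70,8),c(s,245,285,80,56,5)[:,:400] if 0 else cv2.copyMakeBorder(c(s,245,285,80,50,5),0,310,0,0,cv2.BORDER_CONSTANT)])
b[280:560,400:800]=c(s,295,210,57,40,7)[:280,:399].shape and cv2.resize(s[210:266,290:370],(400,280),interpolation=cv2.INTER_CUBIC)
cv2.imwrite("pics/b.png",b)
E
```

```text
(no output)
```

View pics/a.png

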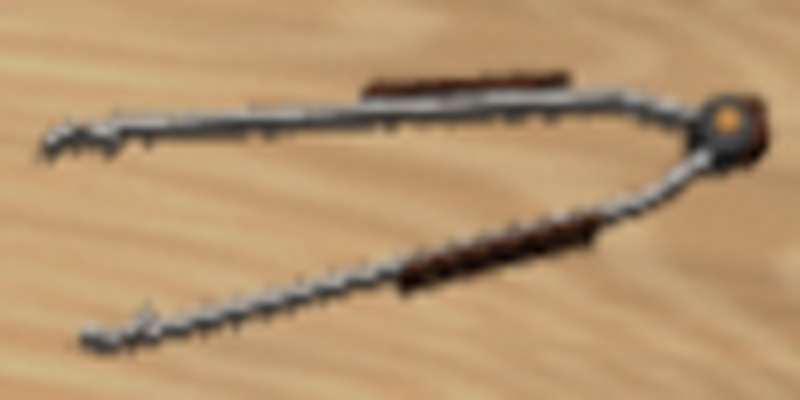

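View pics/b.png

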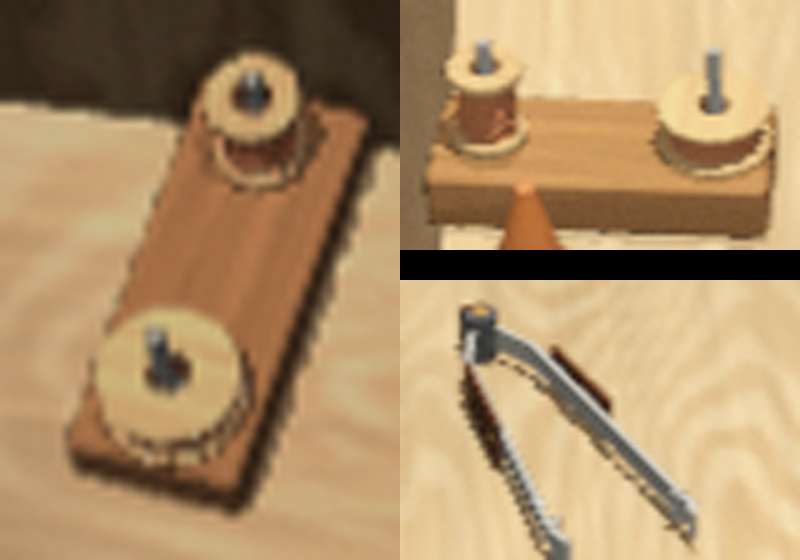

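The crops give the post tips at top (276.5,199) and (264.1,231.6), and side (261.6,293.4) and (307.6,295.4). The tongs' pin is at top (426,265), side (306,216); the jaw tips are at top (340.6,268.8) and (345.6,292.5).

```bash
cat > h.py <<'E'
import cv2,numpy as np
from rig import r
C={n:r.get_calibration(n) for n in("top","side")}
def K(c):return np.array([[c['fx'],0,c['cx']],[0,c['fy'],c['cy']],[0,0,1.]])
def ray(n,p):
    c=C[n];u=cv2.undistortPoints(np.array([[p]],float),K(c),c['dist_coeffs'])[0,0]
    R=cv2.Rodrigues(c['rvec'])[0];return -R.T@c['tvec'],R.T@np.array([u[0],u[1],1])
def atz(n,p,z):
    o,d=ray(n,p);return (o+d*(z-o[2])/d[2]).round(1)
def tri(a,b):
    A=np.zeros((3,3));B=np.zeros(3)
    for n,p in(("top",a),("side",b)):
        o,d=ray(n,p);d/=np.linalg.norm(d);M=np.eye(3)-np.outer(d,d);A+=M;B+=M@o
    return np.linalg.solve(A,B).round(1)
def proj(n,P):
    c=C[n];return cv2.projectPoints(np.array(P,float).reshape(-1,3),c['rvec'],c['tvec'],K(c),c['dist_coeffs'])[0][:,0]
E
python3 - <<'E'
from h import *
for z,a,b in((80,(276.5,199),(261.6,293.4)),(80,(264.1,231.6),(307.6,295.4)),(30,(426,265),(306,216))):
    print(tri(a,b),atz("top",a,z),atz("side",b,z))
for p in((340.6,268.8),(345.6,292.5)):print(atz("top",p,20))
for p in((348,259),(321.6,264)):print(atz("side",p,14))
g=lambda u,v:(335+u/8,250+v/8)
for p in(g(365,80),g(570,73),g(400,292),g(597,240)):print("grip",atz("top",p,28),atz("top",p,0))
print(C["top"] and [ray(n,(320,240))[0].round() for n in C])
print(atz("top",(277,199),80))
for p in((362,358),(362,400)): pass
E
```

```text
[647.2 213.4  78.4] [646.7 213.   80. ] [646.7 215.8  80. ]
[547.7 227.4  77.6] [546.1 227.   80. ] [548.1 230.2  80. ]
[ 536.2 -207.8   27.5] [ 534.5 -207.2   30. ] [ 536.8 -204.    30. ]
[495.3  16.6  20. ]
[431.4  -5.3  20. ]
[438.1  -2.5  14. ]
[506.2  15.1  14. ]
grip [532.4 -85.8  28. ] [544.3 -87.1   0. ]
grip [ 544.7 -153.6   28. ] [ 556.9 -156.3    0. ]
grip [ 459.6 -105.    28. ] [ 469.9 -106.7    0. ]
grip [ 486.7 -167.5   28. ] [ 497.6 -170.6    0. ]
[array([ -18.,  -27., 1323.]), array([ 570., 1259.,  855.])]
[646.9 211.7  80. ]
```

```bash
cat >> h.py <<'E'
def dp(p0,yaw0,p1,yaw1):
    "world -> tool-frame shift/turn; commanded poses, yaw deg, tool down"
    a=np.radians(yaw0);X=np.array([np.cos(a),np.sin(a),0]);Y=np.array([np.sin(a),-np.cos(a),0])
    d=np.array(p1,float)-p0
    print([round(float(v),1) for v in(d@X,d@Y,-d[2])],"yaw",round(yaw0-yaw1,1))
E
python3 -c "
from h import *
dp((243.8,575.5,239.3),157.04,(510,-127,120),107.3)"
```

```text
[-519.1, -543.0, 119.3] yaw 49.7
```

Request:
{"op": "carry_out", "data": {"targets": [{"dp": [-15, -16, 0], "yaw": 2}, {"dp": [-45, -48, 0], "yaw": 6}, {"dp": [-85, -90, 5], "yaw": 11}, {"dp": [-128, -135, 10], "yaw": 16}, {"dp": [-171, -180, 20], "yaw": 21}, {"dp": [-214, -225, 30], "yaw": 26}, {"dp": [-257, -270, 40], "yaw": 31}, {"dp": [-300, -315, 55], "yaw": 36}, {"dp": [-343, -360, 70], "yaw": 40}, {"dp": [-386, -405, 85], "yaw": 44}, {"dp": [-429, -450, 100], "yaw": 47}, {"dp": [-470, -493, 110], "yaw": 49}], "fingers": 1, "grip_force": 20}}

```text
clock: 1.6
eef_pos: [481.6, -59.4, 129.8]
tcp_rot: [-3.141, -0.0, 1.883]
contact_force: [0.9, 0.6, -0.2]
opening: 1.003
grasp_force: 0.0
```

```bash
python3 -c "
from h import *
print({k:r.sense()[k] for k in('clock','eef_pos','tcp_rot','qpos')})"
```

```text
{'clock': 1.6, 'eef_pos': array([481.61844685, -59.41637252, 129.76840389]), 'tcp_rot': array([-3.14119603e+00, -7.62177746e-05,  1.88255209e+00]), 'qpos': array([-1.25770700e-01,  2.82306262e-01,  2.02433137e+00, -1.33522458e-04,
        8.35346583e-01, -4.37436878e-01])}
```

```bash
python3 -c "
from h import *
dp((484.2,-61.7,129.3),108.04,(510,-127,75),107.3)"
```

```text
[-70.1, 4.3, 54.3] yaw 0.7
```

Request:
{"op": "carry_out", "data": {"targets": [{"dp": [-35, 2, 20], "yaw": 0.4}, {"dp": [-62, 4, 42], "yaw": 0.7}, {"dp": [-70, 4, 54], "yaw": 0.7}, {"dp": [-70, 4, 54], "yaw": 0.7}]}}

```text
clock: 2.1
eef_pos: [506.4, -122.1, 75.6]
tcp_rot: [-3.14, -0.001, 1.872]
contact_force: [0.6, 0.1, -0.4]
opening: 0.996
grasp_force: 0.0
```

```bash
python3 - <<'E'
from h import *
s=r.grab_frame("side")[:,:,::-1];t=r.grab_frame("top")[:,:,::-1]
cv2.imwrite("pics/s1.png",s);cv2.imwrite("pics/t1.png",t)
a=cv2.resize(s[150:280,260:400],(650,600),interpolation=cv2.INTER_CUBIC)
cv2.imwrite("pics/s1c.png",a);print(r.sense()["eef_pos"],r.sense()["tcp_rot"])
E
```

```text
[ 507.35953337 -121.49475725   76.66248613] [-3.14141542e+00 -2.24392201e-04  1.87353797e+00]
```

View pics/s1c.png

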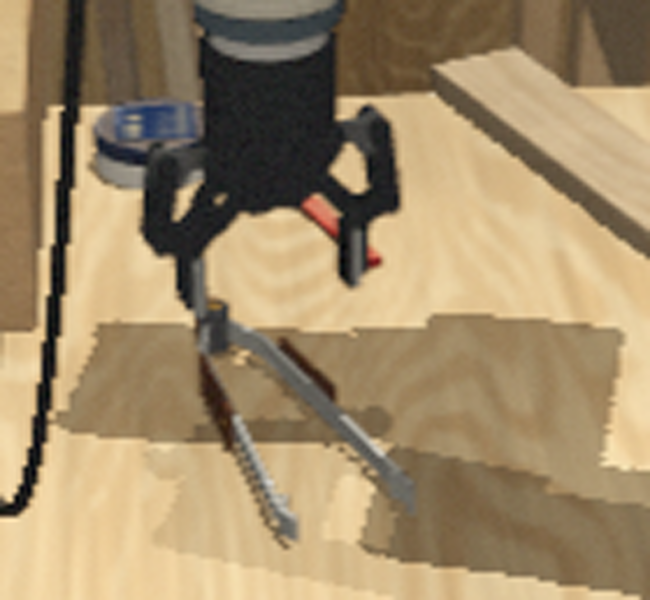

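Same features as before: pin at (306,216) and jaw tips at (322,264) and (347,258), so the tongs are centred under the gripper. I'll descend.

```bash
python3 -c "
from h import *
dp((507.4,-121.5,76.7),107.34,(510,-127,11),107.3)"
```

```text
[-6.0, 0.8, 65.7] yaw 0.0
```

Request:
{"op": "carry_out", "data": {"targets": [{"dp": [-3, 1, 12]}, {"dp": [-6, 1, 30]}, {"dp": [-6, 1, 46]}, {"dp": [-6, 1, 57]}, {"dp": [-6, 1, 63]}, {"dp": [-6, 1, 65]}, {"dp": [-6, 1, 65]}]}}

```text
schema error: expected keys dp, yaw
```

Request:
{"op": "carry_out", "data": {"targets": [{"dp": [0, 0, 0]}, {"dp": [0, 0, 0]}, {"dp": [0, 0, 0]}, {"dp": [0, 0, 0]}], "fingers": 0.34, "grip_force": 25}}

```text
schema error: expected keys dp, yaw
```

Request:
{"op": "carry_out", "data": {"targets": [{"dp": [-3, 1, 12], "yaw": 0}, {"dp": [-6, 1, 30], "yaw": 0}, {"dp": [-6, 1, 46], "yaw": 0}, {"dp": [-6, 1, 57], "yaw": 0}, {"dp": [-6, 1, 63], "yaw": 0}, {"dp": [-6, 1, 65], "yaw": 0}, {"dp": [-6, 1, 65], "yaw": 0}]}}

```text
clock: 3.08
eef_pos: [510.8, -127.6, 11.4]
tcp_rot: [3.141, 0.0, 1.873]
contact_force: [-0.2, 0.1, 0.1]
opening: 1.003
grasp_force: 0.0
```

Request:
{"op": "carry_out", "data": {"targets": [{"dp": [0, 0, 0], "yaw": 0}, {"dp": [0, 0, 0], "yaw": 0}, {"dp": [0, 0, 0], "yaw": 0}, {"dp": [0, 0, 0], "yaw": 0}], "fingers": 0.36, "grip_force": 25}}

```text
clock: 3.58
eef_pos: [511.2, -127.7, 12.0]
tcp_rot: [3.14, 0.001, 1.873]
contact_force: [-0.6, 1.9, 5.4]
opening: 0.683
grasp_force: 6.0
```

Request:
{"op": "carry_out", "data": {"targets": [{"dp": [0, 0, 0], "yaw": 0}, {"dp": [0, 0, -2], "yaw": 0}, {"dp": [0, 0, -10], "yaw": 0}, {"dp": [0, 0, -25], "yaw": 0}, {"dp": [0, 0, -42], "yaw": 0}, {"dp": [0, 0, -55], "yaw": 0}, {"dp": [0, 0, -60], "yaw": 0}, {"dp": [0, 0, -60], "yaw": 0}], "fingers": 0.33}}

```text
clock: 4.58
eef_pos: [510.8, -127.6, 71.7]
tcp_rot: [3.141, 0.0, 1.873]
contact_force: [0.4, 0.2, -1.6]
opening: 0.662
grasp_force: 4.8
```

```bash
python3 - <<'E'
from h import *
print(r.sense()["eef_pos"],r.sense()["tcp_rot"],r.sense()['grasp_force'])
dp((511,-127.7,72),107.3,(576,-5,72),72)
dp((511,-127.7,72),107.3,(576,-5,46),72)
E
```

```text
[ 510.77453948 -127.6119626    71.66853336] [3.14092769e+00 4.13257612e-04 1.87334511e+00] 4.766512859350769
[97.8, 98.5, -0.0] yaw 35.3
[97.8, 98.5, 26.0] yaw 35.3
```

Request:
{"op": "carry_out", "data": {"targets": [{"dp": [4, 4, 0], "yaw": 2}, {"dp": [14, 14, 0], "yaw": 5}, {"dp": [28, 28, 0], "yaw": 10}, {"dp": [44, 44, 0], "yaw": 16}, {"dp": [60, 60, 0], "yaw": 22}, {"dp": [76, 76, 0], "yaw": 28}, {"dp": [88, 88, 0], "yaw": 32}, {"dp": [95, 96, 0], "yaw": 35}, {"dp": [98, 98, 0], "yaw": 35.3}, {"dp": [98, 98, 0], "yaw": 35.3}, {"dp": [98, 98, 0], "yaw": 35.3}]}}

```text
clock: 5.95
eef_pos: [574.5, -5.2, 71.0]
tcp_rot: [-3.141, 0.0, 1.258]
contact_force: [0.1, -1.0, -0.6]
opening: 0.665
grasp_force: 4.8
```

```bash
python3 - <<'E'
from h import *
s=r.grab_frame("side")[:,:,::-1].copy();t=r.grab_frame("top")[:,:,::-1]
cv2.imwrite("pics/s2.png",s);cv2.imwrite("pics/t2.png",t)
a=np.vstack([cv2.resize(t[185:285,240:400],(480,300),interpolation=cv2.INTER_CUBIC),cv2.resize(s[225:325,240:400],(480,300),interpolation=cv2.INTER_CUBIC)])
cv2.imwrite("pics/c2.png",cv2.resize(t[185:285,240:373],(798,600),interpolation=cv2.INTER_CUBIC))
cv2.imwrite("pics/d2.png",cv2.resize(s[215:325,240:380],(764,600),interpolation=cv2.INTER_CUBIC));print(r.sense()["eef_pos"],r.sense()["tcp_rot"])
E
```

```text
[574.70813938  -5.20699946  71.17989561] [-3.14142975e+00  1.11374263e-04  1.25720754e+00]
```

View pics/c2.png

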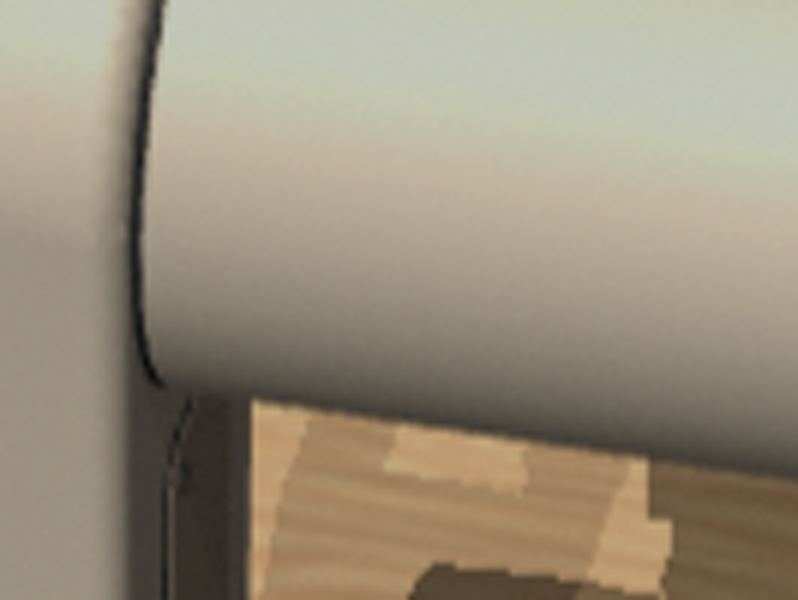

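View pics/d2.png

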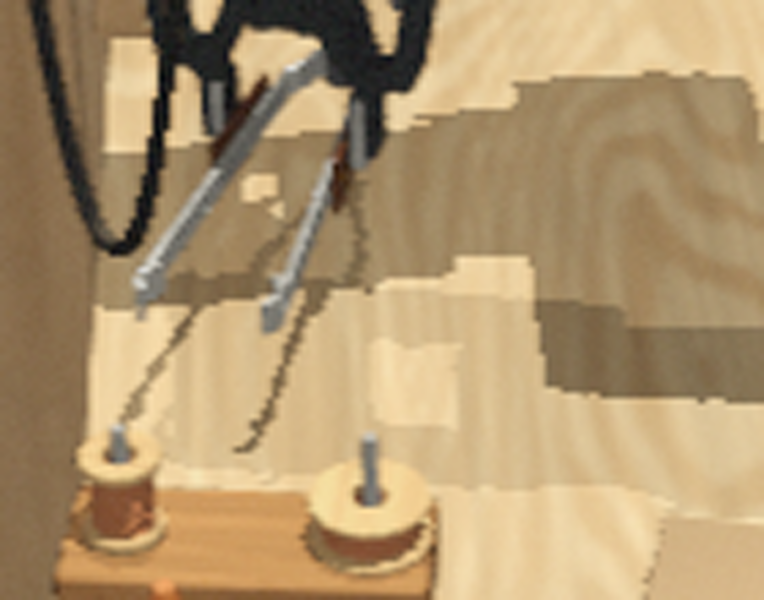

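The arm hides the top view. In the side crop the jaw tips' lower ends are at (265.7,272.2) and (289.8,275.1). The tongs hang level and open.

```bash
python3 - <<'E'
from h import *
a,b=(265.7,272.2),(289.8,275.1)
A,B=atz("side",a,65),atz("side",b,65);m=(A+B)/2;print(A,B,m,np.linalg.norm(A-B))
d=np.array([np.cos(1.257),np.sin(1.257)]);n=np.array([-d[1],d[0]]);o=np.array([574.7,-5.2])
v=m[:2]-o;print("mid in tool frame",v@d,v@n)
at=np.degrees(np.arctan2(v[1],v[0]));print(at)
for z in(58,65,73,81):print(z,proj("side",[[*(o+142*d+28*n),z],[*(o+142*d-28*n),z]]).round(1).tolist())
# coil axis check by flange: top flange centre z=68 & bottom flange
for u,v in((119,458),(119,428)):print(atz("side",(240+u/5.457,215+v/5.457),68 if v==458 else 80))
E
```

```text
[640.9 114.6  65. ] [585.4 130.4  65. ] [613.15 122.5   65.  ] 57.70519907252726
mid in tool frame 133.33266189032372 2.844955753717849
73.24314520523816
58 [[287.1, 279.8], [264.0, 276.4]]
65 [[287.0, 277.3], [263.8, 273.9]]
73 [[286.9, 274.4], [263.5, 271.1]]
81 [[286.7, 271.5], [263.3, 268.2]]
[646.9 219.6  68. ]
[646.3 216.   80. ]
```

```bash
python3 - <<'E'
from h import *
p=(574.7,-5.2,71.2)
dp(p,72.03,(588,20.2,46),72.03)
dp(p,72.03,(606.5,81.4,46),72.03)
E
```

```text
[28.3, 4.8, 25.2] yaw 0.0
[92.2, 3.5, 25.2] yaw 0.0
```

Request:
{"op": "carry_out", "data": {"targets": [{"dp": [6, 2, 6], "yaw": 0}, {"dp": [16, 4, 14], "yaw": 0}, {"dp": [24, 5, 21], "yaw": 0}, {"dp": [28, 5, 25], "yaw": 0}, {"dp": [32, 5, 25.5], "yaw": 0}, {"dp": [42, 4.5, 25.5], "yaw": 0}, {"dp": [54, 4.5, 25.5], "yaw": 0}, {"dp": [66, 4, 25.5], "yaw": 0}, {"dp": [78, 4, 25.5], "yaw": 0}, {"dp": [88, 3.5, 25.5], "yaw": 0}, {"dp": [92, 3.5, 25.5], "yaw": 0}, {"dp": [92, 3.5, 25.5], "yaw": 0}]}}

```text
clock: 7.55
eef_pos: [606.6, 81.8, 45.7]
tcp_rot: [-3.141, 0.0, 1.258]
contact_force: [-0.8, -0.0, -1.0]
opening: 0.663
grasp_force: 4.8
```

```bash
python3 - <<'E'
from h import *
s=r.grab_frame("side")[:,:,::-1].copy()
cv2.imwrite("pics/s3.png",s)
cv2.imwrite("pics/d3.png",cv2.resize(s[230:330,240:340],(600,600),interpolation=cv2.INTER_CUBIC));print(r.sense()["eef_pos"],r.sense()["tcp_rot"],r.sense()['contact_force'])
E
```

```text
[606.52577167  81.54313243  45.67826171] [-3.14143476e+00  1.55717977e-04  1.25740214e+00] [-0.40100976  0.34372945 -1.24974859]
```

View pics/d3.png

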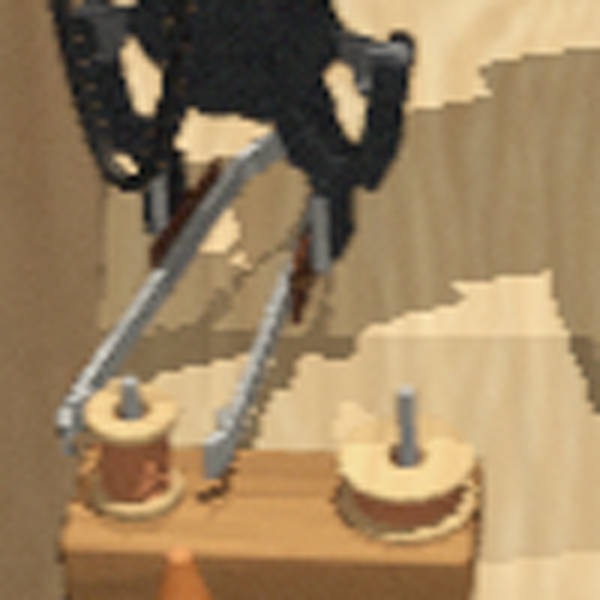

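The side crop shows the open jaws straddling the slim coil without contact. Front end faces are at (251.3,301.7) and (276.2,306.3), and the winding centre is near (262.3,307.5).

```bash
python3 - <<'E'
from h import *
A,B=atz("side",(251.3,301.7),48),atz("side",(276.2,306.3),48);m=(A+B)/2;print(A,B,m,np.linalg.norm(A-B))
d=np.array([np.cos(1.257),np.sin(1.257)]);n=np.array([-d[1],d[0]]);o=np.array([606.5,81.5])
P=np.array([646.5,216])
print("tip",(m[:2]-o)@d,(m[:2]-o)@n,"post",(P-o)@d,(P-o)@n)
q=lambda u,v:(240+u/6,230+v/6)
print(atz("side",q(131,413),68),atz("side",q(128,380),80))
# project model bite/jaw ends for bite distance 128
print((proj("side",[[646.7,214.5,z] for z in(28,48,68,80)])-[240,230])*6)
print((proj("side",[[*(o+141*d+s*n),48] for s in(-30,30)])-[240,230])*6)
E
```

```text
[671.7 201.6  48. ] [616.9 222.   48. ] [644.3 211.8  48. ] 58.47392581313493
tip 135.6050636013898 4.265762026066048 post 140.2790497119863 3.469612644385013
[646.9 219.3  68. ] [647.3 215.5  80. ]
[[138.79059399 492.05915418]
 [135.34479601 448.8251187 ]
 [131.84093589 404.8900482 ]
 [129.71011067 378.18505387]]
[[ 48.51117318 439.041056  ]
 [204.48246824 463.34486684]]
```

Request:
{"op": "carry_out", "data": {"targets": [{"dp": [3, 0, 0], "yaw": 0}, {"dp": [8, 0, 0], "yaw": 0}, {"dp": [12, 0, 0], "yaw": 0}, {"dp": [14, 0, 0], "yaw": 0}, {"dp": [14, 0, 0], "yaw": 0}]}}

```text
clock: 8.22
eef_pos: [611.0, 95.1, 45.7]
tcp_rot: [-3.142, 0.0, 1.258]
contact_force: [-0.2, 0.0, -1.3]
opening: 0.665
grasp_force: 4.8
```

Request:
{"op": "carry_out", "data": {"targets": [{"dp": [0, 0, 0], "yaw": 0}, {"dp": [0, 0, 0], "yaw": 0}, {"dp": [0, 0, 0], "yaw": 0}, {"dp": [0, 0, 0], "yaw": 0}], "fingers": 0.15}}

```text
clock: 8.72
eef_pos: [610.9, 94.9, 45.7]
tcp_rot: [-3.142, 0.0, 1.257]
contact_force: [0.7, -0.3, -1.4]
opening: 0.576
grasp_force: 8.5
```

Request:
{"op": "carry_out", "data": {"targets": [{"dp": [0, 0, 0], "yaw": 0}, {"dp": [0, 0, 0], "yaw": 0}, {"dp": [0, 0, 0], "yaw": 0}, {"dp": [0, 0, 0], "yaw": 0}, {"dp": [0, 0, 0], "yaw": 0}, {"dp": [0, 0, 0], "yaw": 0}], "fingers": -0.2, "grip_force": 30}}

```text
clock: 9.48
eef_pos: [610.9, 94.8, 45.7]
tcp_rot: [-3.141, 0.0, 1.257]
contact_force: [0.2, -5.5, -0.7]
opening: 0.543
grasp_force: 34.3
```

```bash
python3 - <<'E'
from h import *
s=r.grab_frame("side")[:,:,::-1].copy()
cv2.imwrite("pics/d4.png",cv2.resize(s[230:330,240:340],(600,600),interpolation=cv2.INTER_CUBIC));print(r.sense()["eef_pos"],r.sense()["opening"],r.sense()['contact_force'])
E
```

```text
[610.85041022  94.7615039   45.68897687] 0.5439872618372175 [-0.69447826 -4.9493275  -1.02614624]
```

View pics/d4.png

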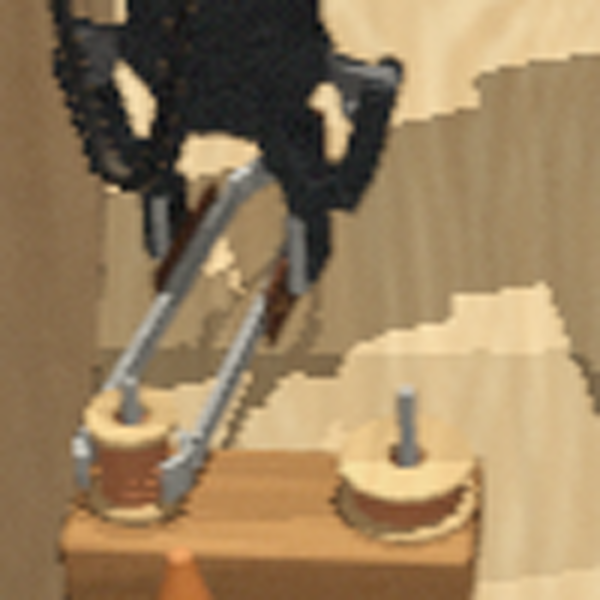

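The jaws are on the winding below the upper flange. The −5 N push and 46 mm opening suggest the bite is a little too far ahead. I'll ease, back off 4 mm and close again.

Request:
{"op": "carry_out", "data": {"targets": [{"dp": [0, 0, 0], "yaw": 0}, {"dp": [0, 0, 0], "yaw": 0}, {"dp": [0, 0, 0], "yaw": 0}, {"dp": [-2, 0, 0], "yaw": 0}, {"dp": [-4, 0, 0], "yaw": 0}, {"dp": [-4, 0, 0], "yaw": 0}], "fingers": 0.2}}

```text
clock: 10.28
eef_pos: [609.6, 90.9, 45.7]
tcp_rot: [-3.141, 0.0, 1.257]
contact_force: [-0.0, -0.4, -0.9]
opening: 0.599
grasp_force: 5.7
```

Request:
{"op": "carry_out", "data": {"targets": [{"dp": [0, 0, 0], "yaw": 0}, {"dp": [0, 0, 0], "yaw": 0}, {"dp": [0, 0, 0], "yaw": 0}, {"dp": [0, 0, 0], "yaw": 0}, {"dp": [0, 0, 0], "yaw": 0}, {"dp": [0, 0, 0], "yaw": 0}], "fingers": -0.2, "grip_force": 30}}

```text
clock: 11.02
eef_pos: [609.8, 91.1, 45.7]
tcp_rot: [3.142, -0.0, 1.257]
contact_force: [-0.4, -0.9, 0.4]
opening: 0.547
grasp_force: 32.8
```

Request:
{"op": "carry_out", "data": {"targets": [{"dp": [0, 0, -2], "yaw": 0}, {"dp": [0, 0, -6], "yaw": 0}, {"dp": [0, 0, -12], "yaw": 0}, {"dp": [0, 0, -18], "yaw": 0}, {"dp": [0, 0, -24], "yaw": 0}, {"dp": [0, 0, -28], "yaw": 0}, {"dp": [0, 0, -30], "yaw": 0}, {"dp": [0, 0, -30], "yaw": 0}]}}

```text
clock: 12.02
eef_pos: [609.8, 91.1, 75.8]
tcp_rot: [3.141, -0.0, 1.257]
contact_force: [-0.3, 0.1, -2.1]
opening: 0.549
grasp_force: 32.6
```

Request:
{"op": "carry_out", "data": {"targets": [{"dp": [0, 0, -3], "yaw": 0}, {"dp": [0, 0, -10], "yaw": 0}, {"dp": [0, 0, -19], "yaw": 0}, {"dp": [0, 0, -28], "yaw": 0}, {"dp": [0, 0, -37], "yaw": 0}, {"dp": [0, 0, -46], "yaw": 0}, {"dp": [0, 0, -55], "yaw": 0}, {"dp": [0, 0, -62], "yaw": 0}, {"dp": [0, 0, -67], "yaw": 0}, {"dp": [0, 0, -70], "yaw": 0}, {"dp": [0, 0, -70], "yaw": 0}, {"dp": [0, 0, -70], "yaw": 0}]}}

```text
clock: 13.52
eef_pos: [609.5, 91.1, 145.4]
tcp_rot: [-3.141, 0.0, 1.257]
contact_force: [-0.4, -0.3, -0.8]
opening: 0.55
grasp_force: 32.6
```

```bash
python3 - <<'E'
from h import *
s=r.grab_frame("side")[:,:,::-1].copy()
cv2.imwrite("pics/d5.png",cv2.resize(s[205:325,230:350],(600,600),interpolation=cv2.INTER_CUBIC));print(r.sense()["eef_pos"],r.sense()["opening"],r.sense()['contact_force'])
E
```

```text
[609.52573268  91.10556133 145.43033155] 0.5478822682659527 [-1.28927932 -0.50886971 -1.23137434]
```

View pics/d5.png

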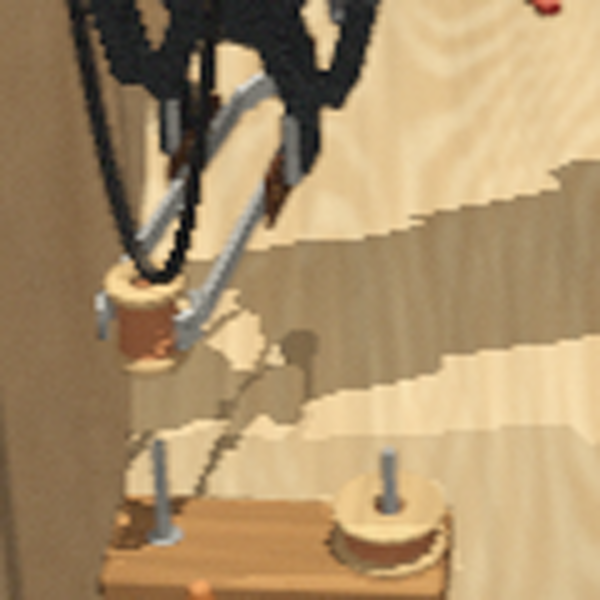

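The crop shows the coil at (145,315), held level by the jaws. Its underside is at v≈370, well above the bare post tip at (160,440), and the squat coil is still in place.

```bash
python3 -c "
from rig import r
print(r.sign_off())"
```

```text
the job is handed in; nothing more can be done
None
```

The slim coil is off its post, held still in the tongs with its underside about 48 mm above the post tip; the squat coil is still on its post, and the job was handed in at about 13.6 s.

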